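Shut the fragment tin and push its drawer home

ROBOT

A 6-joint arm with a two-finger parallel gripper is mounted at the origin on the work surface; the furniture and walls round the work are solid. World frame = base frame: x ahead of the robot, y to its left, z up, the work surface at z = 0. Lengths are in mm, angles in rad, forces in N, time in s.
With the tool pointing down it reaches from about 300 to 775 mm from the base axis. Payload 14.6 kg.
Tool frame: the origin (TCP) lies at the very end of the fingers, on their centre line; the grasp point (between the pads) lies 19 mm behind it; z points along the fingers, y is the line along which they close (so a half turn about z gives the same grasp; the last joint's range is limited). The gripper opens to 94 mm and grips with 3 to 60 N. Pads are 16 mm wide; open, the fingers measure 119 mm over their backs; the gripper's body (75 mm by 177 mm) begins 78 mm behind the grasp point.
Start: joints at [-1.29, 0.3, 1.521, -0, 1.321, -0.067], TCP at [187.449, -517.061, 205.446] pointing down, gripper open.
Joint ranges: [-3.03, 3.03], [-0.79, 2.21], [0.23, 2.52], [-1.04, 4.18], [0, 3.07], [-2.55, 2.55]. Speed limits (rad/s): [2.22, 2.22, 2.57, 3.14, 3.14, 3.14].

INTERFACE

Orientations are given as [roll, pitch, yaw] about the fixed x, y, z axes, in that order (R = Rz(yaw) Ry(pitch) Rx(roll)).
In Python, from cell import manip gives the robot as it stands. The module is installed in compiled form; this text tells all that it offers.
- The arm moves only by the shell command python3 -m inch 'ROWS' [FORCE]. ROWS is JSON, a list of rows, each an object of numbers: "gripper": the opening, from 0 (shut) to 1 (fully open); "dx", "dy", "dz": the shift along the world's x, y, z in m; "wx", "wy", "wz": the turn, a rotation vector about the world's x, y, z in degrees. A call has exactly 5 rows; each row is the pose to reach, as a shift and turn from the pose commanded when the call began; what a row does not reach only later rows make up. A row lasts 1/12 s, in which the tool goes at most 41.7 mm and 7.16 degrees, less where a joint would pass 70% of its speed; a pose out of reach is approached as far as the arm can. A call with a gripper value outside its range is refused whole. The fingers move at their own pace and stop on an object; FORCE is the grip in N (left out, the last holds). Time passes only in rows, so rows that repeat a pose let the fingers close, or fill a call up. It gives the time, the measured TCP pose, the force, the opening and the grip force at its end, in the units of the state.
- manip.read_state(): the state, without advancing time (a new reading comes with each control period).
- manip.camera(name): name is "side" or "top"; returns the picture (480x640x3 uint8, blue, green, red); there is no depth.
- manip.camera_info(name): a dict with "camera_matrix" (3x3 intrinsics, pixels), "D" ([k1, k2, p1, p2, k3] as OpenCV has them; the pictures are not rectified), "R" (3x3) and "t" (3): a world point X has camera coordinates R X + t. Camera axes: x right, y down, z forward; pixel columns grow to the right and rows downward; lengths in mm; the calibration is good to about 2 mm. A picture is of the moment at which its call begins. camera_info takes no time and is no camera call.
- manip.sign_off(): hands the job in; it is judged then, once.
The state is a dict: "clock": time; "joints": joint angles; "qd": joint speeds; "effort": joint torques, N m; "eef_pos": TCP position; "eef_rot": TCP orientation; "wrist_force": force on the tool from outside, world axes, zero at the start; "moment": the same for the moment, N m; "finger_gap": finger opening in mm; "finger_force": force on a finger pad.
Only numpy, scipy, OpenCV 4.12 (cv2) and the standard library are available. Lean on these libraries where they do the work, as an engineer would, in place of code of your own. Each camera call takes 0.05 s, during which the arm holds its last target. There are 200 camera calls.

TASK

One of the two small drawers standing open holds a tin whose lid is up. With the fingertips, push the tin's lid fully shut while its drawer is still open, then push that drawer fully home, both gently, without bearing hard on the tin or ramming the drawer against its stop. Only push, do not pinch or lift anything; leave the other drawer as far open as it is, and leave the loupe, the thread bobbin and the jar where they stand.

Things in the scene. Friction and masses are not known exactly. Their poses are not given: they have to be found in the camera images.
- unit_tin: Grey steel cabinet, 200 deep x 180 wide x 70 mm high, whose one drawer holds the tin. Fixed, on a 12 mm plinth. Origin: bottom centre of its open front, 12 mm above the table. x points into it (the way the drawer shuts, away from the robot), y left along its front, z up. It stands left or right of the like unit_tools, centres 220 mm apart; both turned alike, up to 0.2 rad.
- unit_tools: The like cabinet whose drawer holds flat hand tools in foam (no tin); same size and axes. Fixed. Its drawer must stay as far out as it is.
- drawer_tin (a joint): Slide of the tin's drawer: m it is out of its cabinet, 0 = fully home (firm stop), starts 0.125 to 0.155, limit 0.18. Friction 2.5 N, light damping; it stays where left. Front panel 178 wide, 63 high, 8 mm thick, its top 68 mm above the cabinet's origin; when home, its back lies against the cabinet's front edges.
- drawer_tin_front (a point): Middle of the front edge of the drawer's pull lip: an aluminium ledge 70 mm wide, 8 mm thick, standing 12 mm out of the front panel along its top, 20 mm before the panel's back and 64 mm above the cabinet's origin (so at x = -0.020 - drawer_tin in unit_tin). Push here or on the panel, along x of unit_tin. Moves with the drawer.
- drawer_tools_front (a point): The same point on the drawer of unit_tools.
- tin_lid (a joint): Hinge of the tin's lid, rad: 0 = shut (firm stop), pi/2 upright, limit 1.92; starts 1.05 to 1.75. Stiff (0.05 N m): it stays where left. The hinge line runs along y of unit_tin on the tin's edge away from the robot, at x = 0.105 - drawer_tin, z = 0.049 in unit_tin. Shut, the lid reaches from there towards the robot; it opens up and away from the robot.
- tin_lid_edge (a point): Middle of the lid's free edge, on its outer face, 89 mm from the hinge line; moves with the lid. The green metal tin (94 x 134 x 37 mm, the 134 along y of unit_tin) is fixed in foam on the drawer's middle line. The lid is 134 mm wide; its outer face runs 2 mm outside the hinge line and, shut, lies level 52 mm above the cabinet's origin.
- loupe: Black standing eyepiece loupe, 40 mm across and 28 mm high, loose on the table left of the cabinets. Origin: centre of its underside. A bystander.
- thread: Bobbin of linen thread, 33 mm across, 42 mm high, loose on the table right of the cabinets. Origin: centre of its underside. A bystander.
- paste_jar: White jar with a black cap, 64 mm across, 68 mm high, loose on the table to the right. Origin: centre of its underside. A bystander.

How it is judged:
By the outcome, as a careful person would: the job done as asked, in the order asked, and still so for the second after the job is handed in, with the robot touching nothing.
It also fails if it takes over 54 s, if anything falls off the work surface, if the arm or the gripper's body presses on something with over 40 N, if the wrist force passes 120 N, or if a joint passes its speed limit or range.

## Working session

There is one attempt and no reset: what is moved stays moved. The work goes in short steps, Python scripts to look and compute and a shell command to move; the robot and the scene stay as the last step left them, time stands still between calls to the robot, and variables do not carry over. Pictures are saved under pics/ and viewed, at most 10 in all, crops included, and the job is handed in when it is done.

```bash
mkdir -p pics
python3 - <<'E'
from cell import manip
import cv2
for n in("top","side"):
    cv2.imwrite(f"pics/{n}0.png",manip.camera(n)); i=manip.camera_info(n)
    print(n,i)
s=manip.read_state();print(s)
E
```

```text
top {'camera_matrix': array([[571.3076264 ,   0.        , 327.79247626],
       [  0.        , 571.3076264 , 247.37189292],
       [  0.        ,   0.        ,   1.        ]]), 'D': array([-0.018691,  0.      ,  0.      ,  0.      ,  0.      ]), 'R': array([[-0.0210716 , -0.99971163,  0.01151692],
       [-0.98675515,  0.01894252, -0.16110696],
       [ 0.16084234, -0.01475916, -0.98686975]]), 't': array([-8.94936000e-01,  5.49267456e+02,  1.38147920e+03])}
side {'camera_matrix': array([[567.51441684,   0.        , 315.3911171 ],
       [  0.        , 567.51441684, 238.22323375],
       [  0.        ,   0.        ,   1.        ]]), 'D': array([-0.1690214,  0.       ,  0.       ,  0.       ,  0.       ]), 'R': array([[ 0.86466399, -0.50212453, -0.01507129],
       [-0.2866391 , -0.46851322, -0.83566344],
       [ 0.41254601,  0.72688811, -0.54903504]]), 't': array([-466.42389514,  235.22340155, 1317.30156099])}
{'clock': 0.1, 'joints': array([-1.28962737e+00,  3.00412653e-01,  1.52155697e+00,  1.03356175e-05,
        1.32067712e+00, -6.65874527e-02]), 'qd': array([-2.92814321e-04, -1.08519195e-03, -1.45869288e-03, -3.76346038e-04,
       -7.40660193e-05, -1.36537043e-04]), 'effort': array([ 1.41501573e-04, -5.32649410e+01, -3.53284085e+01,  7.09344330e-02,
        2.35522381e-02, -6.52036351e-05]), 'eef_pos': array([ 187.37210908, -516.83794013,  204.92858288]), 'eef_rot': array([-3.14054156e+00, -8.01266186e-05,  3.47753808e-01]), 'wrist_force': array([-0.17353113, -0.34195896,  0.24944372]), 'moment': array([ 0.02606338, -0.00249901,  0.00090989]), 'finger_force': 0.0, 'finger_gap': 94.00904824134882}
```

View pics/top0.png

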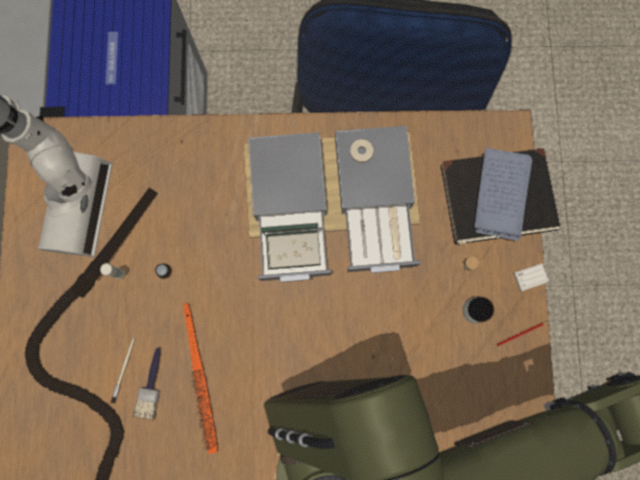

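View pics/side0.png

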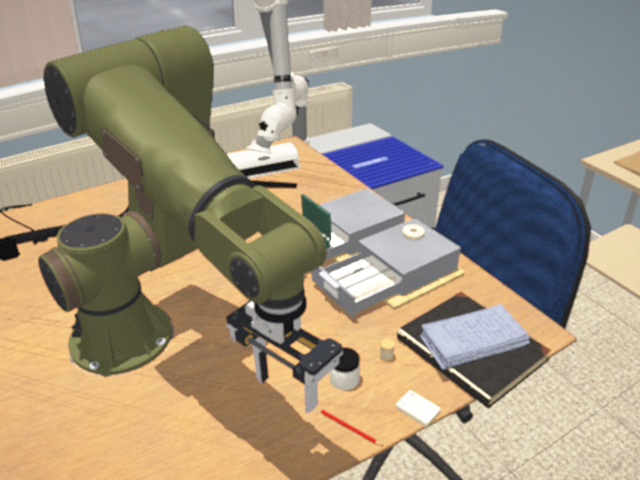

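The top view shows the tin in the left drawer, lid about upright (dark strip near 290,228). The left cabinet spans about (250,140)-(326,213), with its pull lip at (295,278). The right-hand unit holds the tools. I'll enlarge it to get the corners.

Run:
```python
import cv2
im=cv2.imread("pics/top0.png")[125:290,240:425]
cv2.imwrite("pics/crop0.png",cv2.resize(im,None,fx=3.6,fy=3.6,interpolation=cv2.INTER_CUBIC))
```

```text
(no output)
```

View pics/crop0.png

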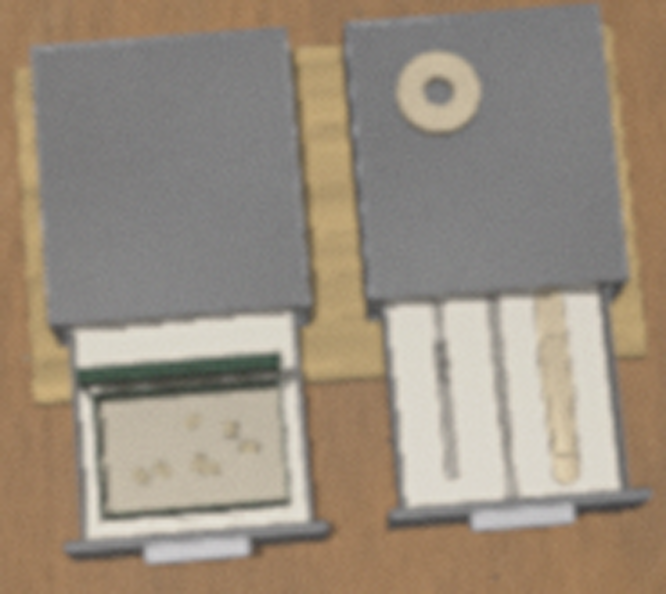

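The enlarged crop gives these corners in crop pixels. Tin cabinet top: (33,48), (288,28), (311,306), (51,325). Lip front edge: (146,560)-(250,552). Lid strip: (80,378)-(280,360).

```bash
cat > h.py <<'E'
import numpy as np,cv2
from cell import manip
def ray(n,p):
    i=manip.camera_info(n);u=cv2.undistortPoints(np.array([[p]],float),i["camera_matrix"],i["D"])[0,0]
    R,t=i["R"],i["t"];return -R.T@t,R.T@np.array([u[0],u[1],1])
def onz(n,p,z):
    c,d=ray(n,p);return c+d*(z-c[2])/d[2]
def crop(p):return (p[0]+.5)/3.6-.5+240,(p[1]+.5)/3.6-.5+125
def proj(n,X):
    i=manip.camera_info(n);return cv2.projectPoints(np.array([X],float),cv2.Rodrigues(i["R"])[0],i["t"],i["camera_matrix"],i["D"])[0][0,0]
E
python3 - <<'E'
from h import *
np.set_printoptions(precision=1,suppress=True)
for nm,c in(("tin",[(33,48),(288,28),(311,306),(51,325)]),("tools",[(347,22),(600,8),(627,280),(367,302)])):
    P=np.array([onz("top",crop(p),82)[:2] for p in c]);print(nm,P.tolist())
    BL,BR,FR,FL=P;yv=(FL-FR+BL-BR);xv=(BL-FL+BR-FR)
    print("yaw x",np.arctan2(xv[1],xv[0]),"y",np.arctan2(-yv[0],yv[1]),np.linalg.norm(xv)/2,np.linalg.norm(yv)/2,"front mid",(FL+FR)/2,"ctr",P.mean(0))
for p in[(146,560),(250,552),(67,550),(328,530),(395,525),(648,500),(472,528),(577,520)]:print(p,onz("top",crop(p),80))
for z in(61,100,120,145,150):print(z,onz("top",crop((80,385)),z),onz("top",crop((280,367)),z))
# lid in side view
im=cv2.imread("pics/side0.png");h=cv2.cvtColor(im,cv2.COLOR_BGR2HSV)
m=cv2.inRange(h,(65,80,20),(95,255,160));m[:,:290]=0;m[:,345:]=0
n,l,s,c=cv2.connectedComponentsWithStats(m);k=1+np.argmax(s[1:,4]);print(s[k]);
print(cv2.approxPolyDP(cv2.findContours((l==k).astype('u1'),0,2)[0][0],2,True)[:,0].tolist())
for q in((175,200),(75,30)):pass
# loupe/jar/thread
for nm,p,z in(("loupe",(163,271),28),("thread",(471,263),42),("jar",(480,309),68)):print(nm,onz("top",p,z))
E
```

```text
tin [[824.6189370309594, 180.71122089986062], [836.1495231995793, 2.926944254461378], [637.0032473805157, -9.041332966091566], [627.0475760573004, 168.12064016726765]]
yaw x 0.06182623548603362 y 0.060460057548146234 198.73853479280595 177.7979889460299 front mid [632.   79.5] ctr [731.2  85.7]
tools [[839.8586791355804, -38.377703280522624], [847.3057109443305, -216.00068972621153], [651.3074388250594, -225.93306519593986], [639.0977247057781, -47.326782060898]]
yaw x 0.04755332331027169 y 0.05512413898683273 198.6041245583898 178.38559370539156 front mid [ 645.2 -136.6] ctr [ 744.4 -131.9]
(146, 560) [465.5 104.9  80. ]
(250, 552) [469.5  35.3  80. ]
(67, 550) [473.2 157.7  80. ]
(328, 530) [483.3 -17.3  80. ]
(395, 525) [485.8 -62.4  80. ]
(648, 500) [ 499.3 -233.5   80. ]
(472, 528) [ 482.7 -114.1   80. ]
(577, 520) [ 486.7 -185.    80. ]
61 [589.2 150.6  61. ] [599.2  12.9  61. ]
100 [581.6 146.7 100. ] [591.4  12.8 100. ]
120 [577.8 144.6 120. ] [587.3  12.8 120. ]
145 [572.9 142.1 145. ] [582.3  12.7 145. ]
150 [571.9 141.6 150. ] [581.3  12.7 150. ]
[302 196  28  40 450]
[[302, 196], [304, 214], [315, 220], [320, 229], [329, 235], [328, 214]]
loupe [499.8 401.7  28. ]
thread [ 503.1 -369.1   42. ]
jar [ 387.  -377.2   68. ]
```

Run:
```python
from h import *
o=np.array([632,79.5,12]);a=.06;ex=np.array([np.cos(a),np.sin(a),0]);ey=np.array([-np.sin(a),np.cos(a),0])
for p,y in(((302,196),67),((328.5,213.5),-67)):
    c,d=ray("side",p);s=(y-(c-o)@ey)/(d@ey);P=c+s*d-o;print(P@ex,y,P[2])
    for th in(1.05,1.2,1.3,1.4,1.5,1.6,1.7):
        X=o+ex*(-40-89*np.cos(th)+2*np.sin(th))+ey*y+np.array([0,0,49+89*np.sin(th)+2*np.cos(th)]);print(th,proj("side",X),proj("top",X), X.round())
print([ (np.array(crop(p))).round(1) for p in((80,370),(80,385),(280,352),(280,368))])
```

```text
-46.011992971009356 67 130.44852852028532
1.05 [290.89259537 200.73233296] [262.42929589 243.57717711] [546. 141. 139.]
1.2 [294.55852982 197.76280874] [261.86202855 238.03372371] [558. 142. 145.]
1.3 [297.12918574 196.07627736] [261.51776519 234.23662358] [566. 143. 147.]
1.4 [299.76759114 194.64517354] [261.20559897 230.41107033] [575. 143. 149.]
1.5 [302.44429962 193.48375445] [260.92930017 226.60295653] [584. 144. 150.]
1.6 [305.12976821 192.60286987] [260.69213141 222.8579059 ] [593. 144. 150.]
1.7 [307.79477015 192.00989592] [260.49679207 219.22046514] [601. 145. 149.]
-48.75823498865142 -67 139.9346469358585
1.05 [317.82245706 221.53346707] [319.80999672 239.10166029] [554.   8. 139.]
1.2 [321.67754122 218.33672263] [319.39313331 233.55886742] [566.   8. 145.]
1.3 [324.36804693 216.50808788] [319.10218659 229.76610761] [574.   9. 147.]
1.4 [327.11945029 214.94429305] [318.80482634 225.94795277] [583.   9. 149.]
1.5 [329.90084733 213.66101567] [318.50461549 222.15019299] [592.  10. 150.]
1.6 [332.6813855 212.6703139] [318.20515448 218.4183082 ] [601.  10. 150.]
1.7 [335.43070059 211.98055117] [317.91001733 214.79666341] [610.  11. 149.]
[array([261.9, 227.4]), array([261.9, 231.6]), array([317.4, 222.4]), array([317.4, 226.9])]
```

The lid stands at about 1.45 rad, with its edge at world (582,76,150). The drawer is out about 145 mm, yaw is about 0.06, and the hinge is at (592,77,61). I'll close the fingers, align the tool, and move high to a spot behind the lid.

```bash
python3 -m inch '[{"gripper":0,"dx":0.02,"dy":0.028,"wz":-3.3},{"gripper":0,"dx":0.042,"dy":0.057,"wz":-6.6},{"gripper":0,"dx":0.064,"dy":0.087,"wz":-9.9},{"gripper":0,"dx":0.086,"dy":0.118,"wz":-13.2},{"gripper":0,"dx":0.108,"dy":0.148,"wz":-16.5}]' 20
python3 -m inch '[{"gripper":0,"dx":0.022,"dy":0.03},{"gripper":0,"dx":0.044,"dy":0.06},{"gripper":0,"dx":0.066,"dy":0.09},{"gripper":0,"dx":0.088,"dy":0.12},{"gripper":0,"dx":0.11,"dy":0.15}]'
python3 -m inch '[{"gripper":0,"dx":0.022,"dy":0.03},{"gripper":0,"dx":0.044,"dy":0.06},{"gripper":0,"dx":0.066,"dy":0.09},{"gripper":0,"dx":0.088,"dy":0.12},{"gripper":0,"dx":0.11,"dy":0.15}]'
```

```text
validation failed for argument at $[0]...
validation failed for argument at $[0]...
validation failed for argument at $[0]...
```

```bash
python3 -m inch '[{"gripper":0.0,"dx":0.02,"dy":0.028,"dz":0,"wx":0,"wy":0,"wz":-3.3},{"gripper":0.0,"dx":0.042,"dy":0.057,"dz":0,"wx":0,"wy":0,"wz":-6.6},{"gripper":0.0,"dx":0.064,"dy":0.087,"dz":0,"wx":0,"wy":0,"wz":-9.9},{"gripper":0.0,"dx":0.086,"dy":0.118,"dz":0,"wx":0,"wy":0,"wz":-13.2},{"gripper":0.0,"dx":0.108,"dy":0.148,"dz":0,"wx":0,"wy":0,"wz":-16.5}]' 20
```

```text
clock: 0.52
eef_pos: [296.0, -367.3, 205.2]
eef_rot: [-3.141, 0.0, 0.057]
wrist_force: [0.6, -0.3, 0.3]
finger_gap: 64.1
finger_force: 0.0
```

All seven keys are required in each row. Carrying on.

```bash
python3 -m inch '[{"gripper":0,"dx":0.022,"dy":0.029,"dz":0,"wx":0,"wy":0,"wz":0},{"gripper":0,"dx":0.044,"dy":0.059,"dz":0,"wx":0,"wy":0,"wz":0},{"gripper":0,"dx":0.066,"dy":0.088,"dz":0,"wx":0,"wy":0,"wz":0},{"gripper":0,"dx":0.088,"dy":0.118,"dz":0,"wx":0,"wy":0,"wz":0},{"gripper":0,"dx":0.110,"dy":0.147,"dz":0,"wx":0,"wy":0,"wz":0}]' &&
python3 -m inch '[{"gripper":0,"dx":0.022,"dy":0.029,"dz":0,"wx":0,"wy":0,"wz":0},{"gripper":0,"dx":0.044,"dy":0.059,"dz":0,"wx":0,"wy":0,"wz":0},{"gripper":0,"dx":0.066,"dy":0.088,"dz":0,"wx":0,"wy":0,"wz":0},{"gripper":0,"dx":0.088,"dy":0.118,"dz":0,"wx":0,"wy":0,"wz":0},{"gripper":0,"dx":0.110,"dy":0.147,"dz":0,"wx":0,"wy":0,"wz":0}]' &&
python3 -m inch '[{"gripper":0,"dx":0.022,"dy":0.03,"dz":0,"wx":0,"wy":0,"wz":0},{"gripper":0,"dx":0.044,"dy":0.06,"dz":0,"wx":0,"wy":0,"wz":0},{"gripper":0,"dx":0.066,"dy":0.09,"dz":0,"wx":0,"wy":0,"wz":0},{"gripper":0,"dx":0.088,"dy":0.12,"dz":0,"wx":0,"wy":0,"wz":0},{"gripper":0,"dx":0.106,"dy":0.144,"dz":0,"wx":0,"wy":0,"wz":0}]'
```

```text
clock: 0.93
eef_pos: [406.1, -220.3, 205.4]
eef_rot: [-3.142, 0.0, 0.06]
wrist_force: [0.1, -0.5, 0.4]
finger_gap: 30.6
finger_force: 0.0
clock: 1.35
eef_pos: [516.1, -73.2, 205.3]
eef_rot: [-3.142, 0.0, 0.06]
wrist_force: [-0.6, -0.5, -0.2]
finger_gap: 0.5
finger_force: 0.0
clock: 1.77
eef_pos: [622.3, 71.3, 204.9]
eef_rot: [-3.141, 0.001, 0.061]
wrist_force: [-0.1, 0.1, -0.0]
finger_gap: 0.2
finger_force: 0.0
```

```bash
python3 -m inch '[{"gripper":0,"dx":0,"dy":0.006,"dz":-0.015,"wx":0,"wy":0,"wz":0},{"gripper":0,"dx":0,"dy":0.006,"dz":-0.03,"wx":0,"wy":0,"wz":0},{"gripper":0,"dx":0,"dy":0.006,"dz":-0.045,"wx":0,"wy":0,"wz":0},{"gripper":0,"dx":0,"dy":0.006,"dz":-0.06,"wx":0,"wy":0,"wz":0},{"gripper":0,"dx":0,"dy":0.006,"dz":-0.075,"wx":0,"wy":0,"wz":0}]' &&
python3 -m inch '[{"gripper":0,"dx":-0.006,"dy":0,"dz":0,"wx":0,"wy":0,"wz":0},{"gripper":0,"dx":-0.012,"dy":0,"dz":0,"wx":0,"wy":0,"wz":0},{"gripper":0,"dx":-0.018,"dy":-0.001,"dz":0,"wx":0,"wy":0,"wz":0},{"gripper":0,"dx":-0.024,"dy":-0.001,"dz":0,"wx":0,"wy":0,"wz":0},{"gripper":0,"dx":-0.03,"dy":-0.002,"dz":0,"wx":0,"wy":0,"wz":0}]'
python3 -c "
from cell import manip;import cv2
im=manip.camera('side');cv2.imwrite('pics/s1.png',cv2.resize(im[150:330,220:460],None,fx=3,fy=3))"
```

```text
clock: 2.18
eef_pos: [621.2, 75.0, 129.3]
eef_rot: [3.142, 0.001, 0.06]
wrist_force: [0.1, 0.0, 0.1]
finger_gap: 0.4
finger_force: 0.0
clock: 2.6
eef_pos: [591.2, 73.0, 131.5]
eef_rot: [-3.142, -0.002, 0.06]
wrist_force: [1.1, 0.1, 0.1]
finger_gap: 0.5
finger_force: 0.7
```

View pics/s1.png

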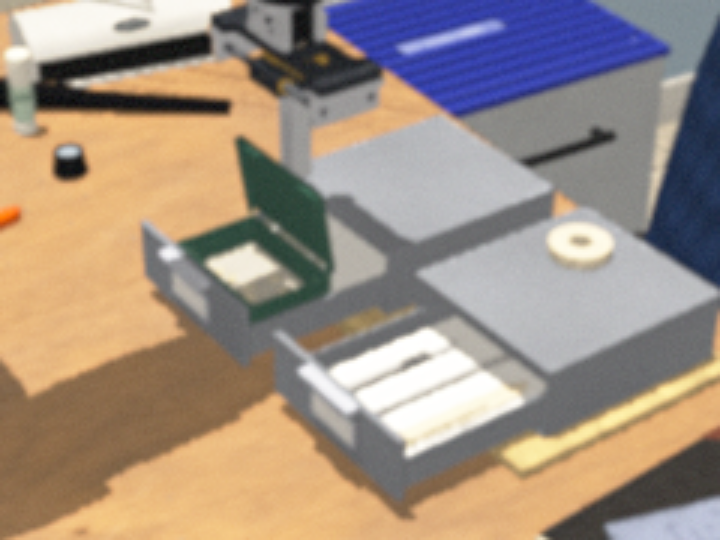

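The fingertips touch the lid's back with about 1 N, at crop (295,165). Following the closing arc.

```bash
python3 -m inch '[{"gripper":0,"dx":-0.006,"dy":0,"dz":-0.001,"wx":0,"wy":0,"wz":0},{"gripper":0,"dx":-0.012,"dy":-0.001,"dz":-0.003,"wx":0,"wy":0,"wz":0},{"gripper":0,"dx":-0.017,"dy":-0.001,"dz":-0.005,"wx":0,"wy":0,"wz":0},{"gripper":0,"dx":-0.022,"dy":-0.001,"dz":-0.007,"wx":0,"wy":0,"wz":0},{"gripper":0,"dx":-0.027,"dy":-0.002,"dz":-0.01,"wx":0,"wy":0,"wz":0}]' &&
python3 -m inch '[{"gripper":0,"dx":-0.005,"dy":0,"dz":-0.004,"wx":0,"wy":0,"wz":0},{"gripper":0,"dx":-0.009,"dy":-0.001,"dz":-0.007,"wx":0,"wy":0,"wz":0},{"gripper":0,"dx":-0.013,"dy":-0.001,"dz":-0.011,"wx":0,"wy":0,"wz":0},{"gripper":0,"dx":-0.017,"dy":-0.001,"dz":-0.015,"wx":0,"wy":0,"wz":0},{"gripper":0,"dx":-0.02,"dy":-0.001,"dz":-0.019,"wx":0,"wy":0,"wz":0}]'
```

```text
clock: 3.07
eef_pos: [564.0, 71.0, 120.3]
eef_rot: [-3.142, -0.0, 0.06]
wrist_force: [0.5, 0.7, 1.1]
finger_gap: 0.3
finger_force: 0.6
clock: 3.48
eef_pos: [544.0, 69.9, 101.0]
eef_rot: [3.141, 0.0, 0.06]
wrist_force: [1.8, -0.9, 1.1]
finger_gap: 0.3
finger_force: 0.5
```

```bash
python3 -m inch '[{"gripper":0,"dx":-0.002,"dy":0,"dz":-0.0035,"wx":0,"wy":0,"wz":0},{"gripper":0,"dx":-0.005,"dy":0,"dz":-0.007,"wx":0,"wy":0,"wz":0},{"gripper":0,"dx":-0.007,"dy":0,"dz":-0.0105,"wx":0,"wy":0,"wz":0},{"gripper":0,"dx":-0.009,"dy":-0.001,"dz":-0.014,"wx":0,"wy":0,"wz":0},{"gripper":0,"dx":-0.01,"dy":-0.001,"dz":-0.0175,"wx":0,"wy":0,"wz":0}]' &&
python3 -m inch '[{"gripper":0,"dx":-0.001,"dy":0,"dz":-0.003,"wx":0,"wy":0,"wz":0},{"gripper":0,"dx":-0.002,"dy":0,"dz":-0.006,"wx":0,"wy":0,"wz":0},{"gripper":0,"dx":-0.002,"dy":0,"dz":-0.009,"wx":0,"wy":0,"wz":0},{"gripper":0,"dx":-0.003,"dy":0,"dz":-0.0115,"wx":0,"wy":0,"wz":0},{"gripper":0,"dx":-0.003,"dy":0,"dz":-0.0135,"wx":0,"wy":0,"wz":0}]'
```

```text
clock: 3.9
eef_pos: [534.2, 68.9, 83.6]
eef_rot: [-3.141, 0.0, 0.06]
wrist_force: [-0.2, 0.5, 0.0]
finger_gap: 0.5
finger_force: 0.4
clock: 4.32
eef_pos: [531.3, 68.9, 70.1]
eef_rot: [3.142, 0.0, 0.06]
wrist_force: [-0.1, 0.1, 0.8]
finger_gap: 0.5
finger_force: 0.3
```

```bash
python3 -m inch '[{"gripper":0,"dx":0,"dy":0,"dz":-0.001,"wx":0,"wy":0,"wz":0},{"gripper":0,"dx":0,"dy":0,"dz":-0.002,"wx":0,"wy":0,"wz":0},{"gripper":0,"dx":0,"dy":0,"dz":-0.003,"wx":0,"wy":0,"wz":0},{"gripper":0,"dx":0,"dy":0,"dz":-0.004,"wx":0,"wy":0,"wz":0},{"gripper":0,"dx":0,"dy":0,"dz":-0.005,"wx":0,"wy":0,"wz":0}]' &&
python3 -m inch '[{"gripper":0,"dx":0,"dy":0,"dz":-0.0002,"wx":0,"wy":0,"wz":0},{"gripper":0,"dx":0,"dy":0,"dz":-0.0004,"wx":0,"wy":0,"wz":0},{"gripper":0,"dx":0,"dy":0,"dz":-0.0006,"wx":0,"wy":0,"wz":0},{"gripper":0,"dx":0,"dy":0,"dz":-0.0008,"wx":0,"wy":0,"wz":0},{"gripper":0,"dx":0,"dy":0,"dz":-0.001,"wx":0,"wy":0,"wz":0}]'
```

```text
clock: 4.73
eef_pos: [531.5, 68.9, 65.4]
eef_rot: [3.142, -0.0, 0.06]
wrist_force: [-0.5, -0.3, 0.1]
finger_gap: 0.4
finger_force: 0.3
clock: 5.15
eef_pos: [531.5, 68.9, 64.5]
eef_rot: [-3.142, -0.0, 0.06]
wrist_force: [-0.6, 0.1, 0.0]
finger_gap: 0.5
finger_force: 0.2
```

Only the light sliding load so far, so I'll continue in 0.2 mm rows until the force rises.

```bash
python3 -m inch '[{"gripper":0,"dx":0,"dy":0,"dz":-0.0002,"wx":0,"wy":0,"wz":0},{"gripper":0,"dx":0,"dy":0,"dz":-0.0004,"wx":0,"wy":0,"wz":0},{"gripper":0,"dx":0,"dy":0,"dz":-0.0006,"wx":0,"wy":0,"wz":0},{"gripper":0,"dx":0,"dy":0,"dz":-0.0008,"wx":0,"wy":0,"wz":0},{"gripper":0,"dx":0,"dy":0,"dz":-0.0008,"wx":0,"wy":0,"wz":0}]'
```

```text
clock: 5.57
eef_pos: [531.6, 68.9, 64.0]
eef_rot: [3.142, -0.0, 0.06]
wrist_force: [-2.2, 0.2, 5.3]
finger_gap: 0.3
finger_force: 2.6
```

At z = 64.0, the expected height of the shut lid, the force rose to 5.3 N, so the lid is at its stop. Lifting and backing off in front of the drawer.

```bash
python3 -m inch '[{"gripper":0,"dx":0,"dy":0,"dz":0.005,"wx":0,"wy":0,"wz":0},{"gripper":0,"dx":0,"dy":0,"dz":0.015,"wx":0,"wy":0,"wz":0},{"gripper":0,"dx":0,"dy":0,"dz":0.03,"wx":0,"wy":0,"wz":0},{"gripper":0,"dx":0,"dy":0,"dz":0.045,"wx":0,"wy":0,"wz":0},{"gripper":0,"dx":0,"dy":0,"dz":0.05,"wx":0,"wy":0,"wz":0}]' &&
python3 -m inch '[{"gripper":0,"dx":-0.02,"dy":-0.001,"dz":0,"wx":0,"wy":0,"wz":0},{"gripper":0,"dx":-0.04,"dy":-0.002,"dz":0,"wx":0,"wy":0,"wz":0},{"gripper":0,"dx":-0.06,"dy":-0.003,"dz":0,"wx":0,"wy":0,"wz":0},{"gripper":0,"dx":-0.08,"dy":-0.002,"dz":0,"wx":0,"wy":0,"wz":0},{"gripper":0,"dx":-0.094,"dy":0,"dz":0,"wx":0,"wy":0,"wz":0}]'
python3 -c "
from cell import manip;import cv2
im=manip.camera('side');cv2.imwrite('pics/s2.png',cv2.resize(im[150:330,220:460],None,fx=3,fy=3))"
```

```text
clock: 5.98
eef_pos: [532.4, 69.0, 116.4]
eef_rot: [-3.142, -0.003, 0.06]
wrist_force: [0.2, -0.5, 0.4]
finger_gap: 0.4
finger_force: 0.0
clock: 6.4
eef_pos: [436.0, 68.8, 113.7]
eef_rot: [-3.142, 0.0, 0.06]
wrist_force: [-0.8, -1.2, -0.3]
finger_gap: 0.6
finger_force: 0.0
```

View pics/s2.png

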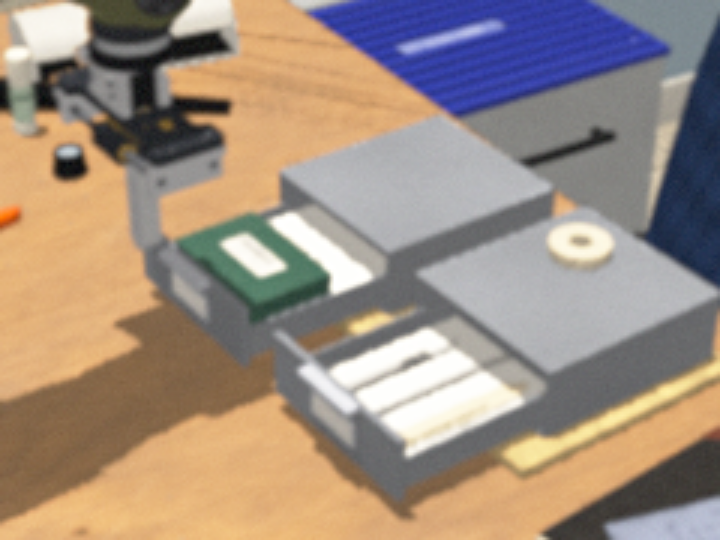

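The lid lies flat and shut (crop 255,260), and the fingers are in front of the pull lip. Next I'll lower and make contact with the lip slowly.

```bash
python3 -m inch '[{"gripper":0,"dx":0,"dy":0.001,"dz":-0.01,"wx":0,"wy":0,"wz":0},{"gripper":0,"dx":0,"dy":0.001,"dz":-0.02,"wx":0,"wy":0,"wz":0},{"gripper":0,"dx":0,"dy":0.001,"dz":-0.03,"wx":0,"wy":0,"wz":0},{"gripper":0,"dx":0,"dy":0.001,"dz":-0.04,"wx":0,"wy":0,"wz":0},{"gripper":0,"dx":0,"dy":0.001,"dz":-0.05,"wx":0,"wy":0,"wz":0}]' &&
python3 -m inch '[{"gripper":0,"dx":0.005,"dy":0,"dz":0,"wx":0,"wy":0,"wz":0},{"gripper":0,"dx":0.01,"dy":0,"dz":0,"wx":0,"wy":0,"wz":0},{"gripper":0,"dx":0.013,"dy":0.001,"dz":0,"wx":0,"wy":0,"wz":0},{"gripper":0,"dx":0.015,"dy":0.001,"dz":0,"wx":0,"wy":0,"wz":0},{"gripper":0,"dx":0.017,"dy":0.001,"dz":0,"wx":0,"wy":0,"wz":0}]' &&
python3 -m inch '[{"gripper":0,"dx":0.002,"dy":0,"dz":0,"wx":0,"wy":0,"wz":0},{"gripper":0,"dx":0.004,"dy":0,"dz":0,"wx":0,"wy":0,"wz":0},{"gripper":0,"dx":0.006,"dy":0,"dz":0,"wx":0,"wy":0,"wz":0},{"gripper":0,"dx":0.008,"dy":0,"dz":0,"wx":0,"wy":0,"wz":0},{"gripper":0,"dx":0.01,"dy":0.001,"dz":0,"wx":0,"wy":0,"wz":0}]'
```

```text
clock: 6.87
eef_pos: [437.5, 69.8, 62.0]
eef_rot: [3.142, 0.001, 0.06]
wrist_force: [0.9, -0.3, -0.1]
finger_gap: 0.3
finger_force: 0.0
clock: 7.28
eef_pos: [455.0, 71.0, 64.0]
eef_rot: [-3.142, -0.001, 0.06]
wrist_force: [0.1, 0.3, 0.1]
finger_gap: 0.4
finger_force: 0.0
clock: 7.7
eef_pos: [464.5, 71.8, 63.6]
eef_rot: [3.141, 0.0, 0.06]
wrist_force: [-2.1, -1.8, -0.7]
finger_gap: 0.3
finger_force: 1.3
```

In contact, with the drawer sliding at about 2.5 N. Pushing steadily along the slide axis.

```bash
python3 -m inch '[{"gripper":0,"dx":0.004,"dy":0,"dz":0,"wx":0,"wy":0,"wz":0},{"gripper":0,"dx":0.009,"dy":0.0005,"dz":0,"wx":0,"wy":0,"wz":0},{"gripper":0,"dx":0.014,"dy":0.001,"dz":0,"wx":0,"wy":0,"wz":0},{"gripper":0,"dx":0.019,"dy":0.001,"dz":0,"wx":0,"wy":0,"wz":0},{"gripper":0,"dx":0.025,"dy":0.0015,"dz":0,"wx":0,"wy":0,"wz":0}]' &&
python3 -m inch '[{"gripper":0,"dx":0.006,"dy":0,"dz":0,"wx":0,"wy":0,"wz":0},{"gripper":0,"dx":0.012,"dy":0.0005,"dz":0,"wx":0,"wy":0,"wz":0},{"gripper":0,"dx":0.018,"dy":0.001,"dz":0,"wx":0,"wy":0,"wz":0},{"gripper":0,"dx":0.024,"dy":0.0015,"dz":0,"wx":0,"wy":0,"wz":0},{"gripper":0,"dx":0.03,"dy":0.002,"dz":0,"wx":0,"wy":0,"wz":0}]' &&
python3 -m inch '[{"gripper":0,"dx":0.006,"dy":0,"dz":0,"wx":0,"wy":0,"wz":0},{"gripper":0,"dx":0.012,"dy":0.0005,"dz":0,"wx":0,"wy":0,"wz":0},{"gripper":0,"dx":0.018,"dy":0.001,"dz":0,"wx":0,"wy":0,"wz":0},{"gripper":0,"dx":0.024,"dy":0.0015,"dz":0,"wx":0,"wy":0,"wz":0},{"gripper":0,"dx":0.03,"dy":0.002,"dz":0,"wx":0,"wy":0,"wz":0}]' &&
python3 -m inch '[{"gripper":0,"dx":0.006,"dy":0,"dz":0,"wx":0,"wy":0,"wz":0},{"gripper":0,"dx":0.012,"dy":0.0005,"dz":0,"wx":0,"wy":0,"wz":0},{"gripper":0,"dx":0.018,"dy":0.001,"dz":0,"wx":0,"wy":0,"wz":0},{"gripper":0,"dx":0.023,"dy":0.0015,"dz":0,"wx":0,"wy":0,"wz":0},{"gripper":0,"dx":0.026,"dy":0.0015,"dz":0,"wx":0,"wy":0,"wz":0}]' &&
python3 -m inch '[{"gripper":0,"dx":0.003,"dy":0,"dz":0,"wx":0,"wy":0,"wz":0},{"gripper":0,"dx":0.006,"dy":0,"dz":0,"wx":0,"wy":0,"wz":0},{"gripper":0,"dx":0.009,"dy":0.0005,"dz":0,"wx":0,"wy":0,"wz":0},{"gripper":0,"dx":0.012,"dy":0.001,"dz":0,"wx":0,"wy":0,"wz":0},{"gripper":0,"dx":0.014,"dy":0.001,"dz":0,"wx":0,"wy":0,"wz":0}]'
```

```text
clock: 8.12
eef_pos: [489.9, 73.5, 63.6]
eef_rot: [-3.142, 0.0, 0.06]
wrist_force: [-2.7, -0.6, 0.1]
finger_gap: 0.3
finger_force: 1.5
clock: 8.53
eef_pos: [520.1, 75.3, 63.6]
eef_rot: [3.141, 0.0, 0.06]
wrist_force: [-2.8, -2.5, 0.1]
finger_gap: 0.0
finger_force: 1.5
clock: 8.95
eef_pos: [550.0, 77.3, 63.6]
eef_rot: [3.141, 0.0, 0.06]
wrist_force: [-2.9, -3.4, -0.2]
finger_gap: 0.2
finger_force: 1.5
clock: 9.37
eef_pos: [576.1, 79.1, 63.6]
eef_rot: [-3.141, -0.0, 0.06]
wrist_force: [-3.5, 0.9, 1.6]
finger_gap: 0.5
finger_force: 1.3
clock: 9.78
eef_pos: [589.8, 79.9, 63.7]
eef_rot: [3.141, -0.0, 0.06]
wrist_force: [-2.7, -0.4, 0.9]
finger_gap: 0.4
finger_force: 1.3
```

```bash
python3 -m inch '[{"gripper":0,"dx":0.0015,"dy":0,"dz":0,"wx":0,"wy":0,"wz":0},{"gripper":0,"dx":0.003,"dy":0,"dz":0,"wx":0,"wy":0,"wz":0},{"gripper":0,"dx":0.0045,"dy":0,"dz":0,"wx":0,"wy":0,"wz":0},{"gripper":0,"dx":0.006,"dy":0.0005,"dz":0,"wx":0,"wy":0,"wz":0},{"gripper":0,"dx":0.007,"dy":0.0005,"dz":0,"wx":0,"wy":0,"wz":0}]' && python3 -m inch '[{"gripper":0,"dx":0.0005,"dy":0,"dz":0,"wx":0,"wy":0,"wz":0},{"gripper":0,"dx":0.001,"dy":0,"dz":0,"wx":0,"wy":0,"wz":0},{"gripper":0,"dx":0.0015,"dy":0,"dz":0,"wx":0,"wy":0,"wz":0},{"gripper":0,"dx":0.002,"dy":0,"dz":0,"wx":0,"wy":0,"wz":0},{"gripper":0,"dx":0.0025,"dy":0,"dz":0,"wx":0,"wy":0,"wz":0}]'
```

```text
clock: 10.2
eef_pos: [596.6, 80.4, 63.6]
eef_rot: [3.141, -0.0, 0.06]
wrist_force: [-3.4, -1.2, 1.2]
finger_gap: 0.6
finger_force: 1.3
clock: 10.62
eef_pos: [599.0, 80.5, 63.7]
eef_rot: [-3.141, -0.0, 0.06]
wrist_force: [-2.6, 0.6, -0.0]
finger_gap: 0.4
finger_force: 1.3
```

```bash
python3 -m inch '[{"gripper":0,"dx":0.0004,"dy":0,"dz":0,"wx":0,"wy":0,"wz":0},{"gripper":0,"dx":0.0008,"dy":0,"dz":0,"wx":0,"wy":0,"wz":0},{"gripper":0,"dx":0.0012,"dy":0,"dz":0,"wx":0,"wy":0,"wz":0},{"gripper":0,"dx":0.0016,"dy":0,"dz":0,"wx":0,"wy":0,"wz":0},{"gripper":0,"dx":0.002,"dy":0,"dz":0,"wx":0,"wy":0,"wz":0}]'
```

```text
clock: 11.03
eef_pos: [601.0, 80.5, 63.6]
eef_rot: [-3.141, 0.0, 0.06]
wrist_force: [-2.8, 1.3, 1.0]
finger_gap: 0.4
finger_force: 1.3
```

```bash
python3 -m inch '[{"gripper":0,"dx":0.0003,"dy":0,"dz":0,"wx":0,"wy":0,"wz":0},{"gripper":0,"dx":0.0006,"dy":0,"dz":0,"wx":0,"wy":0,"wz":0},{"gripper":0,"dx":0.0009,"dy":0,"dz":0,"wx":0,"wy":0,"wz":0},{"gripper":0,"dx":0.0012,"dy":0,"dz":0,"wx":0,"wy":0,"wz":0},{"gripper":0,"dx":0.0015,"dy":0,"dz":0,"wx":0,"wy":0,"wz":0}]'
```

```text
clock: 11.45
eef_pos: [602.5, 80.4, 63.7]
eef_rot: [3.142, -0.0, 0.06]
wrist_force: [-2.9, 0.2, 0.2]
finger_gap: 0.2
finger_force: 1.3
```

```bash
python3 -m inch '[{"gripper":0,"dx":0.0003,"dy":0,"dz":0,"wx":0,"wy":0,"wz":0},{"gripper":0,"dx":0.0006,"dy":0,"dz":0,"wx":0,"wy":0,"wz":0},{"gripper":0,"dx":0.0009,"dy":0,"dz":0,"wx":0,"wy":0,"wz":0},{"gripper":0,"dx":0.0012,"dy":0,"dz":0,"wx":0,"wy":0,"wz":0},{"gripper":0,"dx":0.0015,"dy":0,"dz":0,"wx":0,"wy":0,"wz":0}]'
```

```text
clock: 11.87
eef_pos: [604.0, 80.4, 63.6]
eef_rot: [-3.142, -0.0, 0.06]
wrist_force: [-2.3, 0.7, 0.2]
finger_gap: 0.5
finger_force: 1.3
```

```bash
python3 -m inch '[{"gripper":0,"dx":0.0003,"dy":0,"dz":0,"wx":0,"wy":0,"wz":0},{"gripper":0,"dx":0.0006,"dy":0,"dz":0,"wx":0,"wy":0,"wz":0},{"gripper":0,"dx":0.0009,"dy":0,"dz":0,"wx":0,"wy":0,"wz":0},{"gripper":0,"dx":0.0012,"dy":0,"dz":0,"wx":0,"wy":0,"wz":0},{"gripper":0,"dx":0.0015,"dy":0,"dz":0,"wx":0,"wy":0,"wz":0}]'
```

```text
clock: 12.28
eef_pos: [604.3, 80.4, 63.6]
eef_rot: [-3.142, 0.003, 0.06]
wrist_force: [-14.4, 0.9, 7.9]
finger_gap: 0.4
finger_force: 7.2
```

The drawer met its stop at 604.3, with a 14 N rise at creep speed. Retreating, then checking.

```bash
python3 -m inch '[{"gripper":0,"dx":-0.002,"dy":0,"dz":0,"wx":0,"wy":0,"wz":0},{"gripper":0,"dx":-0.01,"dy":0,"dz":0,"wx":0,"wy":0,"wz":0},{"gripper":0,"dx":-0.03,"dy":-0.001,"dz":0,"wx":0,"wy":0,"wz":0},{"gripper":0,"dx":-0.06,"dy":-0.003,"dz":0,"wx":0,"wy":0,"wz":0},{"gripper":0,"dx":-0.09,"dy":-0.004,"dz":0,"wx":0,"wy":0,"wz":0}]' && python3 -m inch '[{"gripper":0,"dx":-0.03,"dy":-0.001,"dz":0.03,"wx":0,"wy":0,"wz":0},{"gripper":0,"dx":-0.06,"dy":-0.002,"dz":0.06,"wx":0,"wy":0,"wz":0},{"gripper":0,"dx":-0.09,"dy":-0.003,"dz":0.09,"wx":0,"wy":0,"wz":0},{"gripper":0,"dx":-0.11,"dy":-0.004,"dz":0.11,"wx":0,"wy":0,"wz":0},{"gripper":0,"dx":-0.12,"dy":-0.004,"dz":0.12,"wx":0,"wy":0,"wz":0}]'
python3 -c "
from cell import manip;import cv2
im=manip.camera('side');cv2.imwrite('pics/s3.png',cv2.resize(im[150:330,220:460],None,fx=3,fy=3))
print(manip.read_state()['wrist_force'])"
```

```text
clock: 12.7
eef_pos: [514.8, 76.1, 63.5]
eef_rot: [3.141, -0.001, 0.06]
wrist_force: [0.6, 1.0, 0.5]
finger_gap: 0.6
finger_force: 0.0
clock: 13.12
eef_pos: [394.7, 72.3, 186.7]
eef_rot: [3.141, -0.005, 0.06]
wrist_force: [-0.0, 0.7, 0.3]
finger_gap: 0.4
finger_force: 0.0
[ 0.32080446 -0.2025191   3.376434  ]
```

View pics/s3.png

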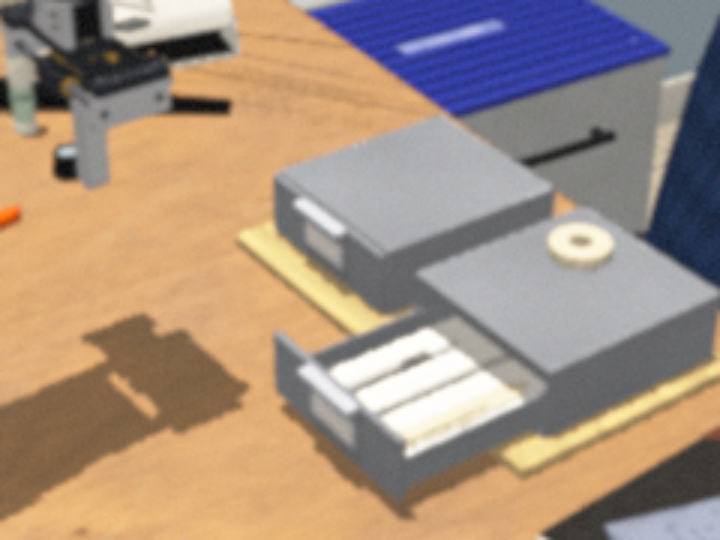

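The tin's drawer is flush at crop (330,225), the tools drawer hasn't moved, and the robot is clear of everything. Handing in.

```bash
python3 -c "
from cell import manip
print(manip.sign_off())"
```

```text
the job is handed in; nothing more can be done
None
```

I shut the tin's lid (about 5 N at its stop), then pushed its drawer home (about 14 N at the stop, at creep speed), and handed the job in at about 13 s; the tools drawer looks unmoved in the last picture, and the arm stayed clear of the loupe, thread and jar.

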